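Shut the guide cover and hold a temperature probe centred in the well

TASK

Press the hinged guide cover of the probe well down until its catch holds it shut by itself, and take your hand off it. Then lift the temperature probe out of its stand by the black handle and lower its rod through the guide hole until the orange band is at the hole's mouth, without the probe touching the cover, the bore or the bottom. Finish while still holding the probe there, upright, centred and still in the hole; leave the other things on the bench alone.

Things in the scene. Friction and masses are not known exactly. Their poses are not given: they have to be found in the camera images.
- probe_well: Fixed white bench unit, block 116 x 100 mm, 70 mm high, with a round upright bore 24 mm wide in it. Origin: on the bore's axis, at the bench surface. x points to the hinge side of the cover (the rear, away from the robot at yaw 0), z up. The block reaches from x = -60 to +56 mm. Bore floor 12 mm above the bench.
- guide_cover (a joint): Hinge of the aluminium guide cover (119 x 86 x 9 mm) on the well, rad: 0 = shut, grows as its front edge swings up; starts 0.35 to 0.6. Level axis along the well's y at x = +50 mm, 73 mm above the bench; when shut the cover reaches to x = -69 mm. A spring lifts it back above 0.1 unless the catch at its front lip has snapped (then below 0.01). It carries the 24 mm guide hole.
- press_pad (a point): Centre of the top of the blue press pad on the cover (20 mm x 60 mm across), 90 mm from the hinge towards the front; moves with the cover. When shut it is 82 mm above the bench at x = -40 mm of the well. About 10 N straight down on it snaps the catch.
- guide (a point): Fixed point on the bore's axis at the height of the shut cover's top face: centre of the guide hole's mouth, 80 mm above the bench, ringed in white (ring rises 1.2 mm). From here 68 mm down to the bore floor. z up.
- probe_stand: Fixed stand, 84 mm square base, two steel posts and a grey top plate 60 x 70 mm whose top is 100 mm above the bench; a 12 mm hole in its middle takes the probe's rod. Origin: under the hole, at the bench surface. Keeps the probe upright until it is lifted straight up by 90 mm.
- probe: Loose temperature probe, about 80 g, 152 mm long: steel rod 8 mm thick and 90 mm long below a collar (30 mm wide, 6 mm high), above it a round black handle 26 mm wide and 56 mm high. Origin: the rod's lower tip, z up along the rod. Stands upright in the stand, collar on the top plate, tip 10 mm above the bench.
- depth_band (a point): Centre of the orange band on the probe's rod, on its axis, 48 mm above the tip; the band is 16 mm high.
- grip (a point): Middle of the probe's black handle, on its axis, 126 mm above the tip; the place to grip.
- calculator: Pocket calculator 120 x 72 x 16 mm; a bystander. Origin: centre of the underside.
- lab_timer: White bench timer 62 x 62 x 21 mm; a bystander. Origin: centre of the underside.
- ferrule_tin: Round aluminium tin, 65 mm wide, 53 mm high; a bystander. Origin: centre of the underside.
- wrench_1: Steel open-end spanner 152 mm long; a bystander. Origin: centre of the underside.
- tweezers: Steel tweezers 122 mm long; a bystander. Origin: centre of the underside.
There are look-alikes about, which are no part of the job. Leave any blue or yellow look-alike of the probe alone.

How it is judged:
By the outcome, as a careful person would: the job done as asked, in the order asked, and still so for the second after the job is handed in, while the arm keeps its last pose, push and grip.
It also fails if it takes over 61 s, if anything falls off the work surface, if the arm or the gripper's body presses on something with over 40 N, if the wrist force passes 120 N, or if a joint passes its speed limit or range.

ROBOT

A 6-joint arm with a two-finger parallel gripper is mounted at the origin on a cart in front of the work surface, level with it; the furniture and walls round the work are solid. World frame = base frame: x ahead of the robot, y to its left, z up, the work surface at z = 0. Lengths are in m, angles in degrees, forces in N, time in s.
With the tool pointing down it reaches from about 0.3 to 0.75 m from the base axis. Payload 8.5 kg.
Tool frame: the origin (TCP) lies at the very end of the fingers, on their centre line; the grasp point (between the pads) lies 19 mm behind it (grip_depth is the distance from the TCP to the grasp point, in m); z points along the fingers, y is the direction in which the jaws open and shut (so a half turn about z gives the same grasp; the last joint's range is limited). The gripper opens to 85 mm and grips with 20 to 120 N. Pads are 22 mm wide; open, the fingers measure 114 mm over their backs; the gripper's body (76 mm by 85 mm) begins 54 mm behind the grasp point. The pads swing forward as they close: fully open they stand 13 mm farther back than shut.
Start: joints at [54.07, 21.807, 74.336, -0, 83.858, -12.336], TCP at [0.22, 0.504, 0.231] pointing down, gripper open.
Joint ranges: [-178.18, 178.18], [-50.72, 133.34], [12.68, 142.11], [-81.47, 261.47], [9.98, 163.14], [-165.26, 165.26]. Speed limits (degrees/s): [136.94, 136.94, 180, 180, 180, 180].

INTERFACE

Orientations are given as a 3x3 rotation matrix whose columns are the frame's x, y, z axes.
In Python, from rig import observe, get_image, close_job, silhouettes, grip_depth gives the robot as it stands. The module is installed in compiled form; this text tells all that it offers.
- The arm moves only by the shell command python3 -m crank 'ROWS' [FORCE]. ROWS is a JSON object of lists of equal length, an entry for each row: "slide": the shift along the tool's x, y, z in m, a list of three; "roll": the turn about the tool's z in rad; "grip": the finger opening in m, from 0 to 0.0854. A call has exactly 8 rows; each row is the pose to reach, as a shift and turn from the pose commanded when the call began, along the tool's axes at that moment; what a row does not reach only later rows make up. A row lasts 1/10 s, in which the tool goes at most 50 mm and 8.59 degrees, less where a joint would pass 70% of its speed; a pose out of reach is approached as far as the arm can. A call with a gripper value outside its range is refused whole. The fingers move at their own pace and stop on an object; FORCE is the grip in N (left out, the last holds). Time passes only in rows, so rows that repeat a pose let the fingers close, or fill a call up. It gives the time, the measured TCP pose, the force and the opening at its end, in the units of the state.
- observe(): the state, without advancing time (a new reading comes with each control period).
- get_image(name): name is "side" or "top"; returns a dict with "frame" (384x512x3 uint8, red, green, blue), "fx", "fy", "cx", "cy" (pixels), "D" ([k1, k2, p1, p2, k3] as OpenCV has them; the pictures are not rectified), "xyz" and "rotation" of the camera in the world. Camera axes: x right, y down, z forward; pixel columns grow to the right and rows downward; lengths in m; the calibration is good to about 2 mm. A picture is of the moment at which its call begins. There is no depth.
- close_job(): hands the job in, once; it reports no verdict.
Trained networks look in a picture, given as the dict that the camera call returned (one of the last four; its "shot" number tells which), for a name from the list of things; names that differ only in an ending like _2 or _b are one class to them, and where a whole thing is asked for, a point or a joint stands for the part that bears it (a point fixed in the world has none). Each returns a list of dicts, best first, with "confidence" (0 to 1); they miss things now and then, are a little off and sometimes report something else, mostly with a low value. They report only what shows in the picture. A call takes as long as a camera call. They do not tell look-alikes from the thing itself.
- silhouettes(target, picture): "pixels" (384x512 bool, what is visible of it) and "box" ([centre column, centre row, width, height] in pixels, round what is visible of it).
The state is a dict: "time_s": time; "q": joint angles; "qvel": joint speeds; "joint_efforts": joint torques, N m; "position": TCP position; "tool_rot": TCP orientation; "ft_force": force on the tool from outside, world axes, zero at the start; "wrist_torque": the same for the moment, N m; "grip_width": finger opening in m.
Only numpy, scipy, OpenCV 4.12 (cv2) and the standard library are available. Lean on these libraries where they do the work, as an engineer would, in place of code of your own. Each camera call takes 0.05 s, during which the arm holds its last target.

## Working session

There is one attempt and no reset: what is moved stays moved. The work goes in short steps, Python scripts to look and compute and a shell command to move; the robot and the scene stay as the last step left them, time stands still between calls to the robot, and variables do not carry over. Pictures are saved under pics/ and viewed, and the job is handed in when it is done.

```bash
mkdir -p pics
cat > h.py <<'E'
import numpy as np, cv2
from rig import *
def K(p): return np.array([[p['fx'],0,p['cx']],[0,p['fy'],p['cy']],[0,0,1.]])
def save(p,n,crop=None,s=1):
    f=p['frame'][:,:,::-1]
    if crop: x0,y0,x1,y1=crop; f=f[y0:y1,x0:x1]
    if s!=1: f=cv2.resize(f,None,fx=s,fy=s,interpolation=cv2.INTER_CUBIC)
    cv2.imwrite('pics/'+n,f)
def proj(p,X):
    R=np.array(p['rotation']).reshape(3,3); t=-R.T@np.array(p['xyz'])
    return cv2.projectPoints(np.atleast_2d(np.float64(X)),cv2.Rodrigues(R.T)[0],t,K(p),np.array(p['D'],float))[0][:,0]
def ray(p,uv):
    R=np.array(p['rotation']).reshape(3,3)
    n=cv2.undistortPoints(np.float64([[uv]]),K(p),np.array(p['D'],float))[0,0]
    d=R@np.array([n[0],n[1],1]); return np.array(p['xyz'],float),d/np.linalg.norm(d)
def atz(p,uv,z):
    o,d=ray(p,uv); return o+d*(z-o[2])/d[2]
def tri(p,a,q,b):
    o1,d1=ray(p,a);o2,d2=ray(q,b)
    s=np.linalg.lstsq(np.c_[d1,-d2],o2-o1,rcond=None)[0]
    A=o1+s[0]*d1;B=o2+s[1]*d2
    return (A+B)/2,np.linalg.norm(A-B)
E
python3 - <<'E'
from h import *
import pickle
print(observe(),grip_depth)
s=get_image('side');t=get_image('top')
for n,p in(('side',s),('top',t)):
    save(p,n+'0.png'); print(n,p['xyz'],np.round(p['rotation'],3).tolist(),p['fx'],p['cx'],p['cy'],p['D'])
    for o in ['probe_well','guide_cover','press_pad','probe_stand','probe','depth_band','grip','calculator','lab_timer','ferrule_tin','wrench_1','tweezers']:
        print(o,[(round(d['confidence'],2),np.round(d['box']).tolist()) for d in silhouettes(o,p)])
pickle.dump((s,t),open('p0.pkl','wb'))
E
```

```text
{'time_s': 0.0, 'q': array([ 5.40690678e+01,  2.18405300e+01,  7.43857552e+01, -1.29123627e-03,
        8.38592872e+01, -1.23369982e+01]), 'qvel': array([ 0.12634008, -0.05950555,  0.07873588, -0.04368589,  0.09370314,
       -0.10400613]), 'joint_efforts': array([ 1.65043624e-03, -4.48465919e+01, -2.31279355e+01, -1.10747437e-04,
        4.76078218e-03, -4.07852644e-05]), 'position': array([0.21997265, 0.50376065, 0.23071021]), 'tool_rot': array([[-9.16405955e-01,  4.00249160e-01, -8.58267057e-04],
       [ 4.00249970e-01,  9.16405187e-01, -1.22248731e-03],
       [ 2.97220866e-04, -1.46381601e-03, -9.99998884e-01]]), 'ft_force': array([-0.26655671, -0.11206672,  0.3731004 ]), 'wrist_torque': array([-0.04241949,  0.01859712,  0.02049327]), 'grip_width': 0.08523631688767787} 0.0187
side [-0.08323227 -0.95831609  0.57739007] [[0.828, -0.231, 0.511], [-0.561, -0.318, 0.765], [-0.014, -0.92, -0.392]] 392.57113776991184 254.84764238304214 189.4735261926392 [-0.01095635  0.          0.          0.          0.        ]
probe_well [(0.6, [278.0, 226.0, 53.0, 60.0]), (0.36, [314.0, 229.0, 25
[... 1110 characters left out ...]
 46.0])]
guide_cover [(0.83, [317.0, 201.0, 31.0, 32.0])]
press_pad [(0.87, [318.0, 204.0, 34.0, 37.0]), (0.61, [215.0, 196.0, 38.0, 31.0])]
probe_stand [(0.74, [215.0, 196.0, 30.0, 29.0]), (0.34, [317.0, 202.0, 37.0, 44.0])]
probe [(0.66, [209.0, 191.0, 11.0, 11.0]), (0.58, [176.0, 182.0, 13.0, 18.0])]
depth_band [(0.65, [211.0, 190.0, 12.0, 10.0]), (0.41, [177.0, 185.0, 12.0, 13.0])]
grip [(0.51, [198.0, 228.0, 14.0, 10.0]), (0.41, [211.0, 191.0, 12.0, 12.0])]
calculator [(0.82, [150.0, 219.0, 23.0, 41.0])]
lab_timer [(0.7, [379.0, 224.0, 23.0, 18.0])]
ferrule_tin [(0.58, [379.0, 172.0, 20.0, 22.0])]
wrench_1 [(0.58, [264.0, 167.0, 48.0, 15.0])]
tweezers [(0.53, [313.0, 169.0, 34.0, 6.0])]
```

Run:
```python
from h import *
import pickle
s,t=pickle.load(open('p0.pkl','rb'))
save(s,'side0c.png',(150,120,350,270),4); save(t,'top0c.png',(130,130,330,280),4)
```

```text
(no output)
```

View pics/side0.png

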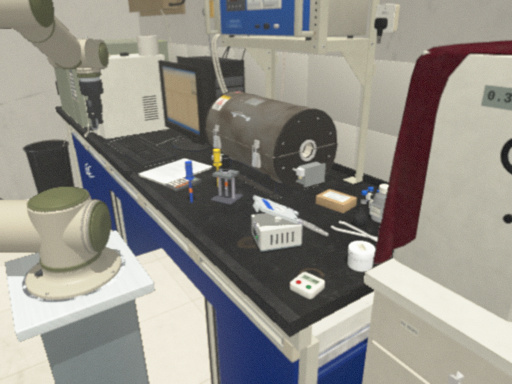

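View pics/top0.png

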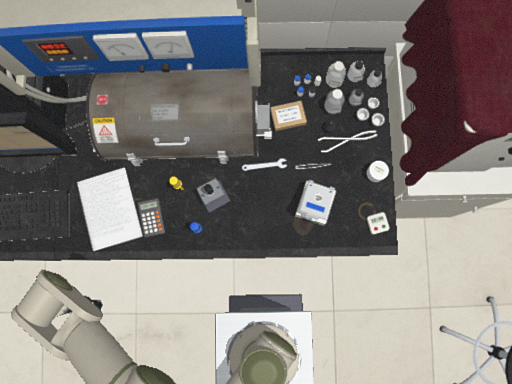

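```bash
sleep 1
```

```text
(no output)
```

View pics/side0c.png

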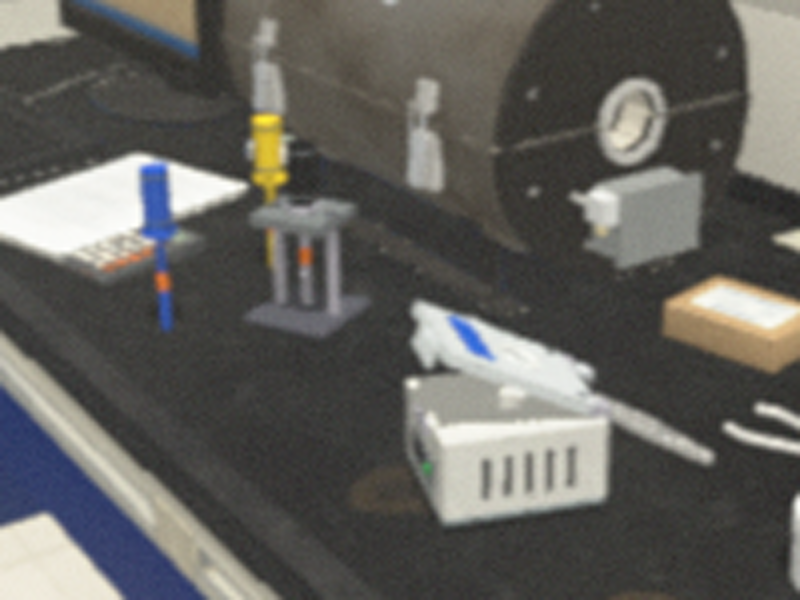

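View pics/top0c.png

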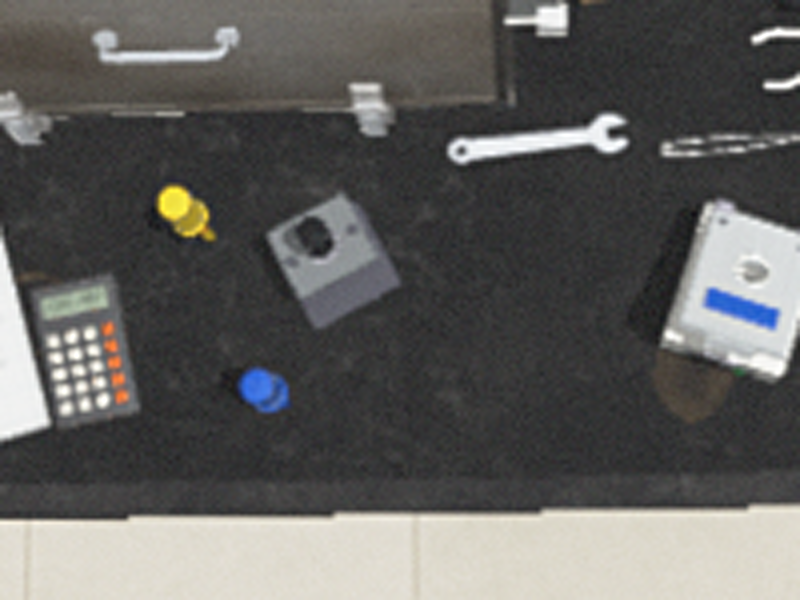

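Side view: the well is at (278,226), the stand at (228,190) with the black-handled probe at (225,160). Blue and yellow look-alikes are at (188,182) and (216,160). Zooming in now to pick features for a pose fit.

Run:
```python
from h import *
import pickle
s,t=pickle.load(open('p0.pkl','rb'))
def grid(p,n,x0,y0,x1,y1,k):
    f=cv2.resize(p['frame'][y0:y1,x0:x1,::-1],None,fx=k,fy=k,interpolation=cv2.INTER_CUBIC)
    for x in range(x0,x1,10):
        cv2.line(f,((x-x0)*k,0),((x-x0)*k,6),(0,255,255),1); cv2.putText(f,str(x),((x-x0)*k,16),0,.35,(0,255,255),1)
    for y in range(y0,y1,10):
        cv2.line(f,(0,(y-y0)*k),(6,(y-y0)*k),(0,255,255),1); cv2.putText(f,str(y),(8,(y-y0)*k+4),0,.35,(0,255,255),1)
    cv2.imwrite('pics/'+n,f)
grid(s,'s_well.png',246,190,311,255,9)
grid(t,'t_well.png',285,172,345,232,10)
grid(s,'s_st.png',200,145,250,210,9)
grid(t,'t_st.png',190,172,240,222,10)
```

```text
(no output)
```

View pics/s_well.png

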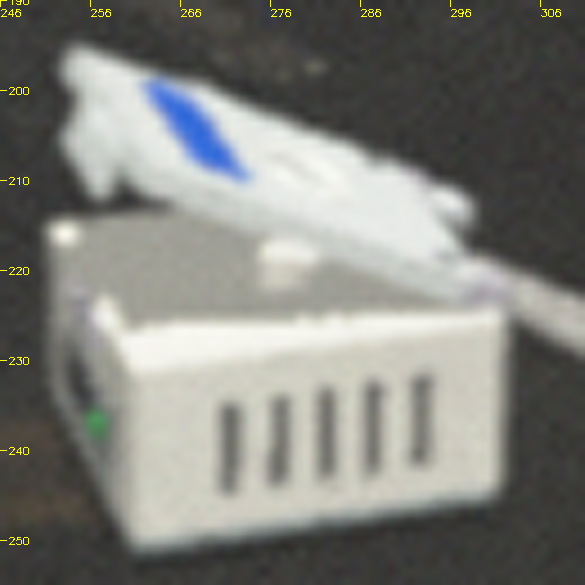

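View pics/t_well.png

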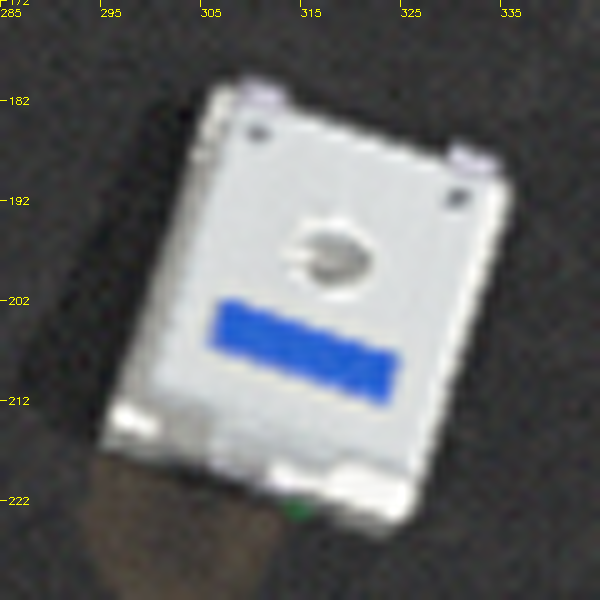

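View pics/s_st.png

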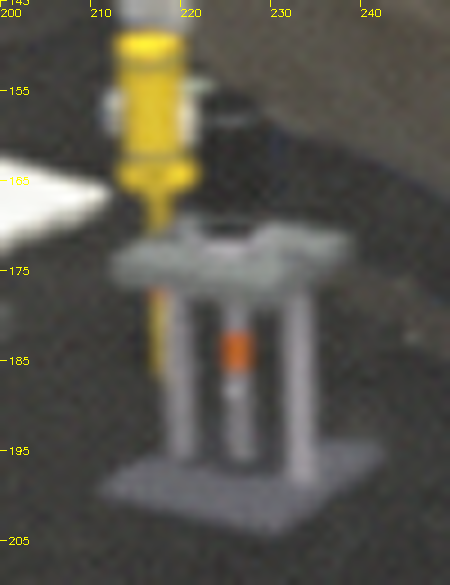

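View pics/t_st.png

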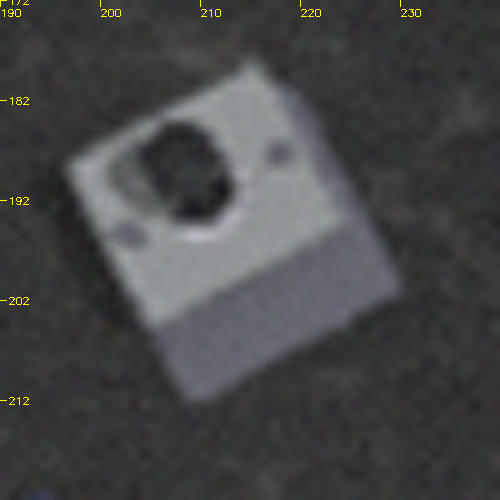

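```bash
cat > fit.py <<'E'
from h import *
import pickle
from scipy.optimize import least_squares
s,t=pickle.load(open('p0.pkl','rb'))
def e(x0,y0,k,l): return np.array([[x0+(a+.5)/k-.5,y0+(b+.5)/k-.5] for a,b in l])
B=lambda x,y,z:('b',x,y,z)
C=lambda dx,y,dz:('c',dx,y,dz)
S=e(246,190,9,[(133,552),(497,495),(130,370),(505,314),(48,225),(52,398),(147,83),(175,80),(250,178),(217,176)])
SP=[B(-60,-50,0),B(56,-50,0),B(-60,-50,70),B(56,-50,70),B(-60,50,70),B(-60,50,0),C(-100,30,9),C(-80,30,9),C(-80,-30,9),C(-100,-30,9)]
T=e(285,172,10,[(103,448),(388,535),(222,298),(400,354),(387,406),(208,347)])
TP=[B(-60,50,0),B(-60,-50,0),C(-80,30,9),C(-80,-30,9),C(-100,-30,9),C(-100,30,9)]
def w(pts,p,dz=0):
    x,y,yaw,th=p; o=[]
    for k,a,b,c in pts:
        if k=='c': a,c=50+a*np.cos(th)+c*np.sin(th),73-a*np.sin(th)+c*np.cos(th)
        o.append([x+(a*np.cos(yaw)-b*np.sin(yaw))/1e3,y+(a*np.sin(yaw)+b*np.cos(yaw))/1e3,c/1e3])
    return np.array(o)
if __name__=='__main__':
    for name,use in(('both','st'),('side','s'),('top','t')):
        def r(p):
            o=[]
            if 's' in use:o.append((proj(s,w(SP,p))-S).ravel())
            if 't' in use:o.append((proj(t,w(TP,p))-T).ravel())
            return np.concatenate(o)
        f=least_squares(r,[.45,-.15,-.3,.4],loss='soft_l1')
        print(name,f.x[:2].round(4),np.degrees(f.x[2]).round(1),f.x[3].round(3));print(np.round(r(f.x).reshape(-1,2),1).tolist())
    # stand: triangulate
    ST=e(200,145,9,[(233,535-3),(0,0)])
E
python3 fit.py
```

```text
both [ 0.5075 -0.1797] -18.4 0.458
[[0.6, 2.5], [0.0, 2.2], [0.7, 0.0], [-0.0, 0.1], [-0.1, -0.2], [-0.1, 1.9], [-1.1, -0.2], [1.9, 2.2], [0.3, 0.3], [-2.5, -1.6], [-0.4, 0.1], [-0.7, 0.0], [-0.4, -0.1], [0.0, -0.2], [0.1, -0.3], [-0.4, -0.1]]
side [ 0.5106 -0.1757] -18.7 0.438
[[0.5, 1.4], [-0.1, 1.3], [0.7, -1.0], [-0.1, -0.7], [0.1, -1.0], [0.1, 1.0], [-1.4, -0.4], [1.7, 1.9], [-0.1, -0.1], [-2.9, -1.8]]
top [ 0.5079 -0.181 ] -18.4 0.439
[[-0.1, -0.1], [-0.4, -0.1], [-0.1, 0.0], [0.3, 0.0], [0.3, -0.1], [-0.1, 0.2]]
```

Run:
```python
from fit import *
p=[.5079,-.1805,np.radians(-18.5),.442]
def ov(im,n,x0,y0,x1,y1,k):
    f=cv2.resize(im['frame'][y0:y1,x0:x1,::-1],None,fx=k,fy=k,interpolation=cv2.INTER_CUBIC)
    def poly(pts,col):
        u=proj(im,w(pts,p)); u=((u-[x0,y0]+.5)*k-.5).astype(np.int32); cv2.polylines(f,[u],True,col,1)
    for z in(0,70): poly([B(-60,-50,z),B(56,-50,z),B(56,50,z),B(-60,50,z)],(0,0,255))
    poly([C(-100,-30,9),C(-80,-30,9),C(-80,30,9),C(-100,30,9)],(0,255,255))
    for z in(-2,7):poly([C(-119,-43,z),C(0,-43,z),C(0,43,z),C(-119,43,z)],(0,255,0))
    a=np.linspace(0,6.28,30)
    poly([C(-50+12*np.cos(q),12*np.sin(q),7) for q in a],(255,0,255))
    cv2.imwrite('pics/'+n,f)
ov(s,'o_s.png',246,190,311,255,9);ov(t,'o_t.png',285,172,345,232,10)
```

```text
(no output)
```

View pics/o_s.png

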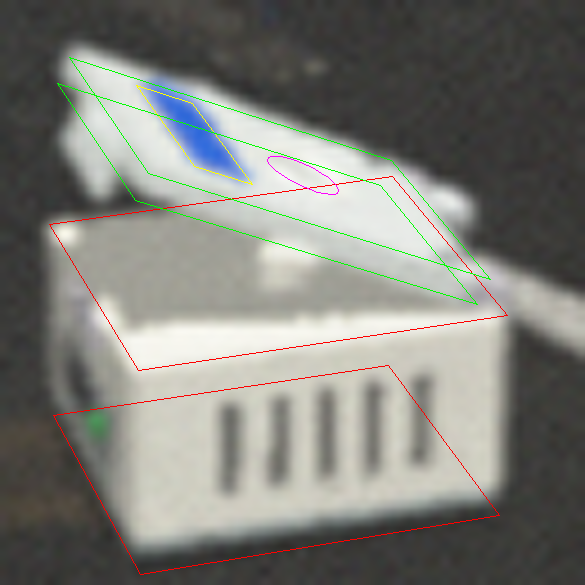

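View pics/o_t.png

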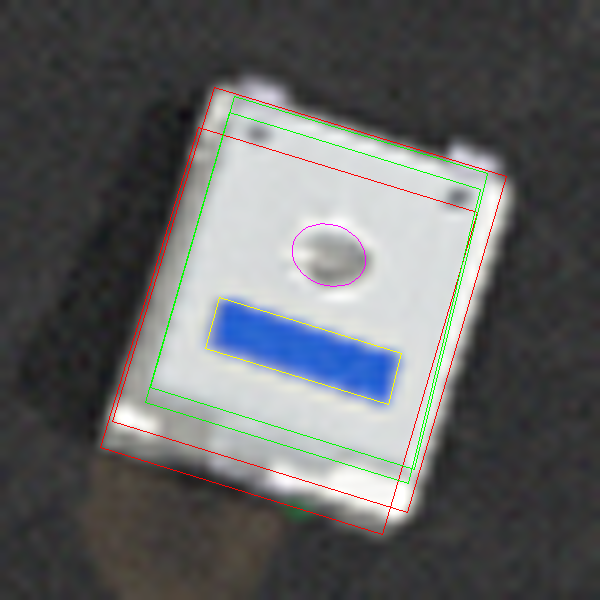

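Run:
```python
from fit import *
c=e(190,172,10,[(204.5,193),(65,165),(255,60),(345,215),(152,327),(280,152),(130,235)])
P=[atz(t,u,.1) for u in c]
print('stand centre',P[0].round(4)); print([q.round(4)[:2].tolist() for q in P[1:]])
print('sides',[round(np.linalg.norm(P[i+1]-P[(i+1)%4+1])*1e3) for i in range(4)],'posts',np.linalg.norm(P[5]-P[6]))
print('yaw', np.degrees(np.arctan2(*(P[2]-P[1])[[1,0]])))
b=e(200,145,9,[(237,352)])[0]
for z in(.05,.058,.066): print(z,atz(s,b,z).round(4))
# ray intersect plane of known xy
print('proj band',proj(s,[P[0][0],P[0][1],.058]),b, 'plate',proj(s,[P[0][0],P[0][1],.1]))
# triangulate plate corner features in side: 
sc=e(200,145,9,[(113,262),(352,240)])
print('proj plate corners',proj(s,np.array(P[1:5])).round(1).tolist(),sc)
h=e(190,172,10,[(182,160)])[0]
print('handle top at .162',atz(t,h,.162).round(4))
print('proj handle top', proj(t,[[P[0][0],P[0][1],z] for z in(.106,.162)]).round(1).tolist(),proj(s,[[P[0][0],P[0][1],z] for z in(.106,.162)]).round(1).tolist())
```

```text
stand centre [0.5426 0.1614 0.1   ]
[[0.5527, 0.2066], [0.5859, 0.1451], [0.5345, 0.1161], [0.4994, 0.1782], [0.5555, 0.137], [0.5294, 0.1854]]
sides [70, 59, 71, 60] posts 0.05500907233834759
yaw -61.626646427625325
0.05 [0.5502 0.174  0.05  ]
0.058 [0.5406 0.1568 0.058 ]
0.066 [0.5309 0.1396 0.066 ]
proj band [[225.73300111 183.13574763]] [225.88888889 183.66666667] plate [[225.21191151 171.93801311]]
proj plate corners [[221.3, 167.8], [238.3, 170.7], [229.9, 176.2], [211.9, 173.2]] [[212.11111111 173.66666667]
 [238.66666667 171.22222222]]
handle top at .162 [0.5419 0.1603 0.162 ]
proj handle top [[209.8, 190.5], [207.4, 187.3]] [[225.1, 170.3], [224.4, 154.9]]
```

Run:
```python
from fit import *
for n,uv,z in(('yellow',(174,181),.16),('blue',(194.5,226),.16),('clamp',(222,162),.1),('clamp',(222,162),.2),('furn',(210,156),.15),('furn',(210,156),.2)):print(n,z,atz(t,uv,z).round(3))
print('ylw side',tri(t,(174,181),s,(216,150)),'blue',tri(t,(194.5,226),s,(188.3,162)))
print('clamp', tri(t,(222,160),s,(256.5,152)), tri(t,(222,164),s,(257,165)))
o=observe();R=np.array(o['tool_rot']);print((R.T@(np.array([.470,-.1673,.231])-o['position'])).round(4))
```

```text
yellow 0.16 [0.565 0.266 0.16 ]
blue 0.16 [0.424 0.201 0.16 ]
clamp 0.1 [0.637 0.122 0.1  ]
clamp 0.2 [0.612 0.112 0.2  ]
furn 0.15 [0.645 0.155 0.15 ]
furn 0.2 [0.632 0.149 0.2  ]
ylw side (array([0.56789   , 0.26842275, 0.14784766]), np.float64(0.00042118337983090056)) blue (array([0.42556124, 0.2025951 , 0.14901611]), np.float64(0.0009519893785465676))
clamp (array([0.63327005, 0.11214502, 0.16638947]), np.float64(0.013951268276513688)) (array([0.63444815, 0.11604126, 0.11741621]), np.float64(0.018728457666042295))
[-4.977e-01 -5.152e-01  3.000e-04]
```

Positions agree between the views: probe axis at (0.5425, 0.161), plate measuring 70x60 mm, band residual about 0.5 px. The well is near (0.508, -0.180) with yaw -18.5°. Next I go above the pad with fingers shut.

```bash
python3 -m crank '{"slide":[[-0.020,-0.021,0],[-0.050,-0.052,0],[-0.084,-0.087,0],[-0.118,-0.122,0],[-0.152,-0.157,0],[-0.186,-0.192,0],[-0.220,-0.228,0],[-0.249,-0.258,0]],"roll":[0,0,0,0,0,0,0,0],"grip":[0,0,0,0,0,0,0,0]}' 40
python3 -m crank '{"slide":[[-0.034,-0.035,0],[-0.068,-0.070,0],[-0.102,-0.105,0],[-0.136,-0.140,0],[-0.170,-0.175,0],[-0.204,-0.211,0],[-0.232,-0.240,0],[-0.249,-0.257,0]],"roll":[0,0,0,0,0,0,0,0],"grip":[0,0,0,0,0,0,0,0]}'
python3 - <<'E'
from fit import *
s=get_image('side');t=get_image('top');pickle.dump((s,t),open('p1.pkl','wb'))
o=observe();print(o['position'],o['ft_force'],o['grip_width'],o['q'],o['tool_rot'])
save(s,'s1.png',(236,120,336,260),4);save(t,'t1.png',(265,160,365,240),6)
print(proj(s,[o['position']]),proj(t,[o['position']]))
E
```

```text
time_s: 2.1
position: [0.3454, 0.1658, 0.2316]
tool_rot: [[-0.916, 0.401, 0.001], [0.401, 0.916, -0.0], [-0.001, 0.0, -1.0]]
ft_force: [0.4, 1.6, -0.8]
grip_width: 0.0001
time_s: 2.9
position: [0.471, -0.1702, 0.2311]
tool_rot: [[-0.915, 0.402, 0.0], [0.402, 0.915, -0.0], [-0.0, -0.0, -1.0]]
ft_force: [0.1, 0.4, -0.0]
grip_width: -0.0002
[ 0.47102753 -0.16993484  0.2307913 ] [-1.15318654  0.10907642  0.29641524] 6.207636761513054e-05 [-3.34001586e+01  1.68851169e+01  8.19666418e+01 -1.72956056e-02
  8.11467295e+01 -9.96301023e+01] [[-9.15189164e-01  4.03024533e-01 -1.42157268e-04]
 [ 4.03024558e-01  9.15189126e-01 -2.63537820e-04]
 [ 2.38885789e-05 -2.98479827e-04 -9.99999955e-01]]
[[263.19257416 166.63729006]] [[318.25335234 204.99776145]]
```

View pics/s1.png

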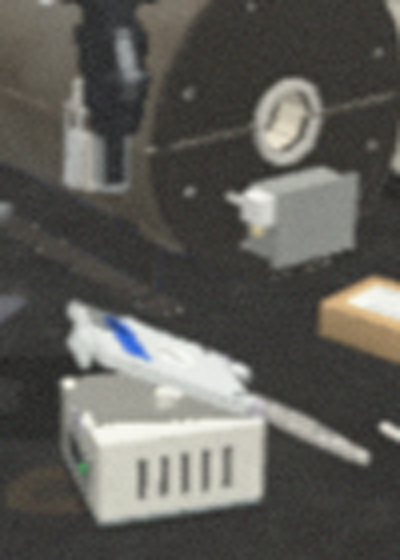

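View pics/t1.png

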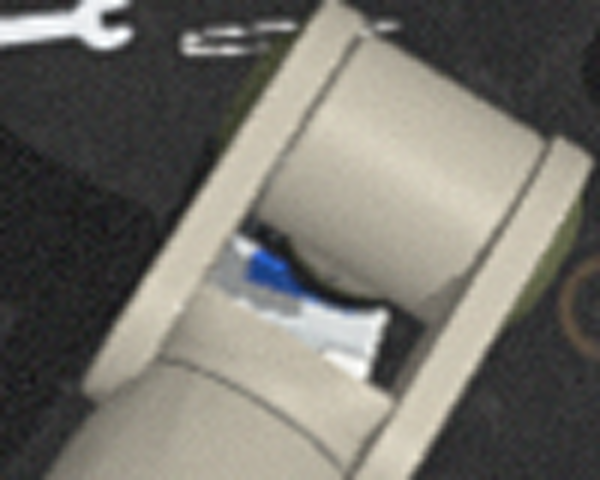

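The side view shows the fingertip at (264,167), about 1 px from its prediction (263.2,166.6), above the pad at (268,204). The arm hides the pad in the top view. Descending.

```bash
python3 -m crank '{"slide":[[0.001,0.002,0.020],[0.001,0.002,0.050],[0.001,0.002,0.080],[0.001,0.002,0.098],[0.001,0.002,0.110],[0.001,0.002,0.116],[0.001,0.002,0.120],[0.001,0.002,0.124]],"roll":[0,0,0,0,0,0,0,0],"grip":[0,0,0,0,0,0,0,0]}'
python3 -m crank '{"slide":[[0,0,0.004],[0,0,0.008],[0,0,0.011],[0,0,0.014],[0,0,0.016],[0,0,0.018],[0,0,0.020],[0,0,0.020]],"roll":[0,0,0,0,0,0,0,0],"grip":[0,0,0,0,0,0,0,0]}'
python3 - <<'E'
from fit import *
s=get_image('side');save(s,'s2.png',(236,160,316,260),6)
E
```

```text
time_s: 3.8
position: [0.4703, -0.1647, 0.1077]
tool_rot: [[-0.917, 0.4, 0.0], [0.4, 0.917, -0.0], [-0.001, -0.0, -1.0]]
ft_force: [-0.3, 1.2, 2.4]
grip_width: 0.0001
time_s: 4.6
position: [0.4701, -0.165, 0.0873]
tool_rot: [[-0.916, 0.4, -0.0], [0.4, 0.916, -0.0], [0.0, -0.0, -1.0]]
ft_force: [-1.8, 0.1, 2.8]
grip_width: -0.0001
```

View pics/s2.png

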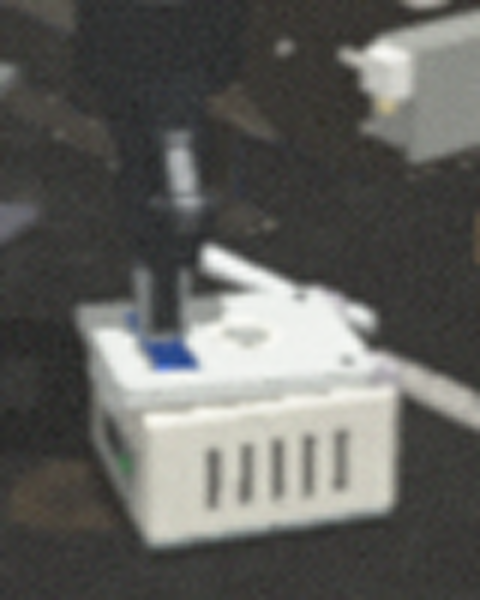

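The fingers sit on the blue pad at about (264,216) and the cover is nearly shut. Pressing in small steps.

```bash
python3 -m crank '{"slide":[[0,0,0.001],[0,0,0.002],[0,0,0.003],[0,0,0.004],[0,0,0.005],[0,0,0.005],[0,0,0.005],[0,0,0.005]],"roll":[0,0,0,0,0,0,0,0],"grip":[0,0,0,0,0,0,0,0]}'
```

```text
time_s: 5.45
position: [0.4703, -0.1651, 0.0823]
tool_rot: [[-0.916, 0.4, 0.0], [0.4, 0.916, -0.0], [-0.0, -0.0, -1.0]]
ft_force: [-0.0, 0.8, -0.1]
grip_width: -0.0003
```

```bash
python3 -m crank '{"slide":[[0,0,0.0005],[0,0,0.001],[0,0,0.0015],[0,0,0.0015],[0,0,0.002],[0,0,0.002],[0,0,0.002],[0,0,0.002]],"roll":[0,0,0,0,0,0,0,0],"grip":[0,0,0,0,0,0,0,0]}'
```

```text
time_s: 6.25
position: [0.4703, -0.1651, 0.0817]
tool_rot: [[-0.916, 0.4, 0.001], [0.4, 0.916, -0.001], [-0.001, -0.0, -1.0]]
ft_force: [-5.4, 2.6, 16.4]
grip_width: -0.0002
```

```bash
python3 -m crank '{"slide":[[0,0,-0.020],[0,0,-0.060],[0,0,-0.100],[0.005,0.025,-0.140],[0.012,0.060,-0.150],[0.020,0.100,-0.150],[0.028,0.140,-0.150],[0.033,0.165,-0.150]],"roll":[0,0,0,0,0,0,0,0],"grip":[0,0,0,0,0.06,0.06,0.06,0.06]}'
python3 - <<'E'
from fit import *
s=get_image('side');t=get_image('top');pickle.dump((s,t),open('p2.pkl','wb'))
save(s,'s3.png',(246,190,316,260),8);save(t,'t3.png',(285,172,345,232),10)
E
```

```text
time_s: 7.05
position: [0.5061, 0.0018, 0.2304]
tool_rot: [[-0.917, 0.399, 0.0], [0.399, 0.917, 0.0], [-0.0, 0.0, -1.0]]
ft_force: [-0.2, -0.8, 0.4]
grip_width: 0.0583
```

View pics/s3.png

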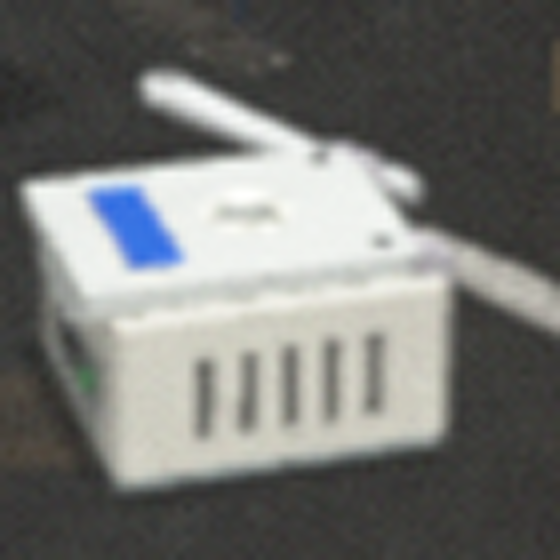

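View pics/t3.png

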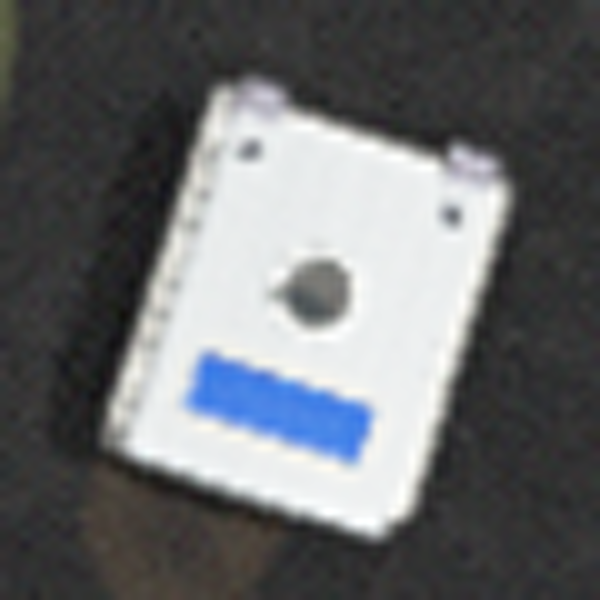

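The cover stays shut by itself with the hand away, flush in both views. Now fitting the hole from both pictures.

Run:
```python
from fit import *
s,t=pickle.load(open('p2.pkl','rb'))
T=e(285,172,10,[(203,350),(374,403),(358,466),(185,411),(315,292)])
TP=[B(-30,30,82),B(-30,-30,82),B(-50,-30,82),B(-50,30,82),B(0,0,80)]
S=e(246,190,8,[(137,185),(182,263),(130,268),(90,190),(247,213),(20,185)])
SP=[B(-30,30,82),B(-30,-30,82),B(-50,-30,82),B(-50,30,82),B(0,0,80.6),B(-69,43,80)]
for use in('st','s','t'):
    def r(p):
        p=[*p,0];o=[]
        if 's' in use:o.append((proj(s,w(SP,p))-S).ravel())
        if 't' in use:o.append((proj(t,w(TP,p))-T).ravel())
        return np.concatenate(o)
    f=least_squares(r,[.5,-.18,-.3]);print(use,f.x[:2].round(4),np.degrees(f.x[2]).round(1),np.round(r(f.x).reshape(-1,2),1).tolist())
print('hole direct',atz(t,T[4],.08),'tri',tri(t,T[4],s,S[4]))
```

```text
st [ 0.5064 -0.181 ] -19.6 [[0.2, -0.3], [0.6, -0.5], [-0.1, -0.2], [-0.8, -0.1], [-0.3, -0.1], [0.3, 0.1], [-0.1, -0.0], [0.5, 0.5], [0.2, 0.0], [-0.2, -0.3], [0.2, 0.1]]
s [ 0.5055 -0.1823] -20.3 [[0.3, -0.1], [0.4, -0.3], [-0.3, 0.0], [-0.7, 0.1], [-0.2, 0.2], [0.5, 0.2]]
t [ 0.5067 -0.1802] -18.7 [[-0.3, 0.1], [0.4, 0.3], [0.2, -0.1], [-0.3, -0.2], [-0.0, -0.0]]
hole direct [ 0.50656373 -0.18026082  0.08      ] tri (array([ 0.50699541, -0.18053084,  0.07989787]), np.float64(0.0009637385705490595))
```

```bash
python3 -m crank '{"slide":[[0.004,0.020,0],[0.011,0.056,0],[0.018,0.095,0],[0.024,0.128,0],[0.028,0.150,0],[0.030,0.1605,0],[0.030,0.1605,0],[0.030,0.1605,0]],"roll":[0,0,0,0,0,0,0,0],"grip":[0.06,0.06,0.06,0.06,0.06,0.06,0.06,0.06]}'
python3 - <<'E'
from fit import *
s=get_image('side');save(s,'s4.png',(196,110,266,210),6)
o=observe();print(o['position'],o['tool_rot'].T@(np.array([.5425,.161,.117])-o['position']))
g=o['position']; print(proj(s,[g]))
E
```

```text
time_s: 7.95
position: [0.5428, 0.1573, 0.2302]
tool_rot: [[-0.916, 0.401, -0.0], [0.401, 0.916, -0.0], [0.0, -0.001, -1.0]]
ft_force: [0.1, -0.4, -0.5]
grip_width: 0.0603
[0.54276773 0.15717241 0.23031202] [0.00177829 0.00344697 0.1133106 ]
[[224.19020775 135.6758331 ]]
```

View pics/s4.png

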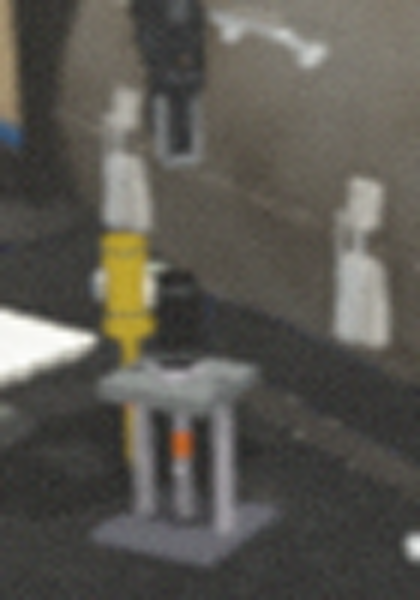

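The fingers are aligned above the black handle (column about 226 for both, clear of the yellow one). Descending and closing.

```bash
python3 -m crank '{"slide":[[0.002,0.0035,0.010],[0.002,0.0035,0.030],[0.002,0.0035,0.055],[0.002,0.0035,0.080],[0.002,0.0035,0.098],[0.002,0.0035,0.108],[0.002,0.0035,0.113],[0.002,0.0035,0.113]],"roll":[0,0,0,0,0,0,0,0],"grip":[0.06,0.06,0.06,0.06,0.06,0.06,0.06,0.06]}'
python3 -m crank '{"slide":[[0,0,0],[0,0,0],[0,0,0],[0,0,0],[0,0,0],[0,0,0],[0,0,0],[0,0,0]],"roll":[0,0,0,0,0,0,0,0],"grip":[0.05,0.04,0.03,0.02,0.015,0.015,0.015,0.015]}' 50
```

```text
time_s: 8.8
position: [0.5423, 0.1623, 0.1171]
tool_rot: [[-0.916, 0.401, -0.0], [0.401, 0.916, -0.0], [0.0, -0.0, -1.0]]
ft_force: [0.6, -0.0, 1.1]
grip_width: 0.0597
time_s: 9.6
position: [0.5426, 0.1625, 0.1179]
tool_rot: [[-0.916, 0.4, 0.001], [0.4, 0.916, 0.0], [-0.001, 0.0, -1.0]]
ft_force: [-1.1, -0.1, 5.8]
grip_width: 0.0247
```

```bash
python3 -m crank '{"slide":[[0,0,-0.004],[0,0,-0.012],[0,0,-0.025],[0,0,-0.042],[0,0,-0.060],[0,0,-0.080],[0,0,-0.100],[0,0,-0.115]],"roll":[0,0,0,0,0,0,0,0],"grip":[0.015,0.015,0.015,0.015,0.015,0.015,0.015,0.015]}'
python3 - <<'E'
from fit import *
s=get_image('side');save(s,'s5.png',(196,110,266,210),6)
o=observe();g=o['position'];print(g,o['grip_width'],o['ft_force'])
print(proj(s,g-np.array([[0,0,a] for a in (.1073,.0593,-.055)])))
E
```

```text
time_s: 10.4
position: [0.5425, 0.1625, 0.234]
tool_rot: [[-0.916, 0.4, 0.001], [0.4, 0.916, 0.0], [-0.001, 0.001, -1.0]]
ft_force: [0.8, 0.4, -1.6]
grip_width: 0.0246
[0.54319421 0.16262025 0.23625086] 0.024586128787703974 [ 0.93942908 -0.34826471  2.84219265]
[[224.8150086  163.93144277]
 [224.19484224 150.58818011]
 [222.64908941 117.26143581]]
```

View pics/s5.png

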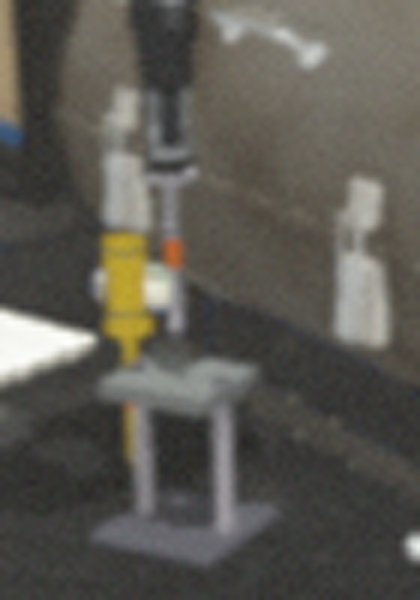

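The probe is out of the stand, upright. The tip is at (225,165) and the band at (224.4,151.7), within about 1 px of prediction. Carrying it to above the hole.

```bash
python3 -m crank '{"slide":[[-0.003,-0.008,-0.003],[-0.008,-0.024,-0.006],[-0.014,-0.046,-0.010],[-0.022,-0.070,-0.010],[-0.030,-0.096,-0.010],[-0.039,-0.122,-0.010],[-0.047,-0.148,-0.010],[-0.055,-0.174,-0.010]],"roll":[0,0,0,0,0,0,0,0],"grip":[0.015,0.015,0.015,0.015,0.015,0.015,0.015,0.015]}'
python3 -m crank '{"slide":[[-0.008,-0.026,0],[-0.016,-0.052,0],[-0.024,-0.078,0],[-0.032,-0.104,0],[-0.039,-0.126,0],[-0.044,-0.142,0],[-0.048,-0.152,0],[-0.049,-0.155,0]],"roll":[0,0,0,0,0,0,0,0],"grip":[0.015,0.015,0.015,0.015,0.015,0.015,0.015,0.015]}'
python3 -m crank '{"slide":[[0,0,0],[0,0,0],[0,0,0],[0,0,0],[0,0,0],[0,0,0],[0,0,0],[0,0,0]],"roll":[0,0,0,0,0,0,0,0],"grip":[0.015,0.015,0.015,0.015,0.015,0.015,0.015,0.015]}'
python3 - <<'E'
from fit import *
s=get_image('side');t=get_image('top');pickle.dump((s,t),open('p3.pkl','wb'))
save(s,'s6.png',(246,140,316,240),6);save(t,'t6.png',(265,160,365,240),6)
o=observe();g=o['position'];print(g,o['grip_width'],o['ft_force'],o['tool_rot'])
print(proj(s,g-np.array([[0,0,a] for a in (.1073,.0593)])),proj(s,[.5065,-.1807,.08]),o['tool_rot'].T@(np.array([.5065,-.1807,.14])-g))
E
```

```text
time_s: 11.25
position: [0.5224, -0.0205, 0.2414]
tool_rot: [[-0.916, 0.401, -0.002], [0.401, 0.916, 0.0], [0.002, -0.0, -1.0]]
ft_force: [0.5, 0.3, -1.2]
grip_width: 0.025
time_s: 12.05
position: [0.5058, -0.1814, 0.2419]
tool_rot: [[-0.916, 0.401, -0.001], [0.401, 0.916, 0.0], [0.001, 0.0, -1.0]]
ft_force: [0.2, -0.1, -1.3]
grip_width: 0.025
time_s: 12.85
position: [0.506, -0.1806, 0.2423]
tool_rot: [[-0.916, 0.4, -0.0], [0.4, 0.916, 0.0], [0.0, -0.0, -1.0]]
ft_force: [0.4, -0.1, -0.4]
grip_width: 0.0249
[ 0.50597283 -0.18069454  0.24229041] 0.024370677760374805 [-0.97325564 -0.72177136 -0.91018724] [[-9.16361380e-01  4.00352111e-01 -9.26064432e-05]
 [ 4.00352113e-01  9.16361384e-01 -1.99290980e-06]
 [ 8.40631028e-05 -3.89014108e-05 -9.99999996e-01]]
[[276.15300479 198.28465257]
 [276.28287838 181.94653258]] [[276.16174457 216.25812812]] [-0.00049386  0.00021003  0.10229036]
```

View pics/s6.png

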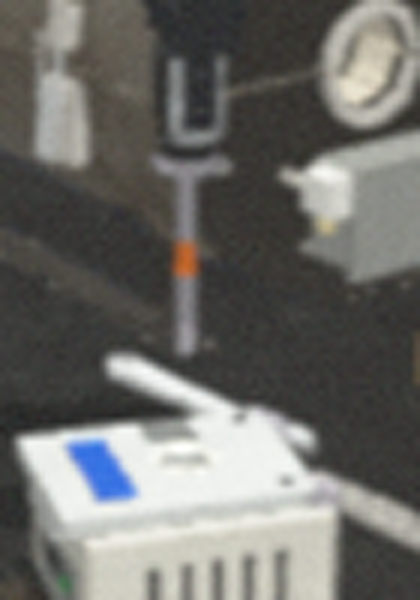

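View pics/t6.png

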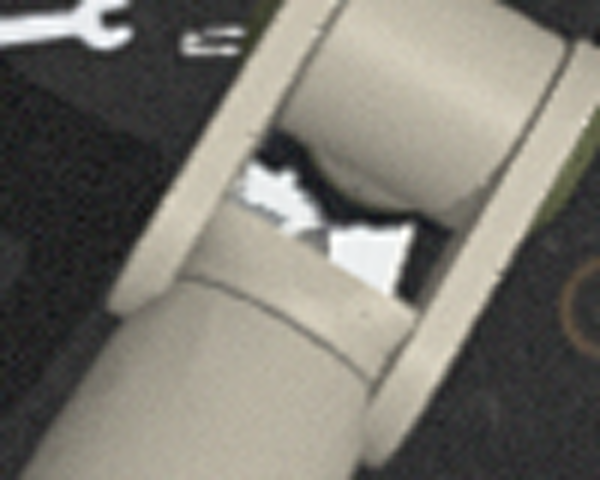

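Side view: the rod axis is at column 276.6 at both band and tip, and the ring is at 276.4, so it is upright and laterally aligned with the hole at (276.4,216). Lowering to just above the hole first.

```bash
python3 -m crank '{"slide":[[-0.0005,0,0.004],[-0.0005,0,0.012],[-0.0005,0,0.022],[-0.0005,0,0.032],[-0.0005,0,0.039],[-0.0005,0,0.042],[-0.0005,0,0.043],[-0.0005,0,0.043]],"roll":[0,0,0,0,0,0,0,0],"grip":[0.015,0.015,0.015,0.015,0.015,0.015,0.015,0.015]}'
python3 - <<'E'
from fit import *
s=get_image('side');t=get_image('top')
save(s,'s7.png',(256,180,296,230),12);save(t,'t7.png',(290,175,340,225),12)
o=observe();g=o['position'];print(g,o['ft_force']);print(proj(s,g-np.array([[0,0,a] for a in (.1073,.0593)])))
E
```

```text
time_s: 13.75
position: [0.5065, -0.1809, 0.1994]
tool_rot: [[-0.916, 0.4, 0.0], [0.4, 0.916, -0.0], [-0.0, -0.0, -1.0]]
ft_force: [-0.4, 0.0, -0.1]
grip_width: 0.0245
[ 0.50659703 -0.18092734  0.19967051] [-0.27223376 -0.48985773 -0.88137911]
[[276.2719725  212.28768617]
 [276.40259257 196.45539317]]
```

View pics/s7.png

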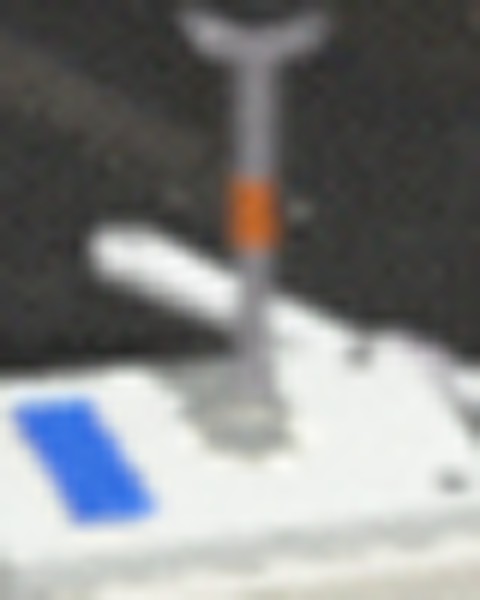

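View pics/t7.png

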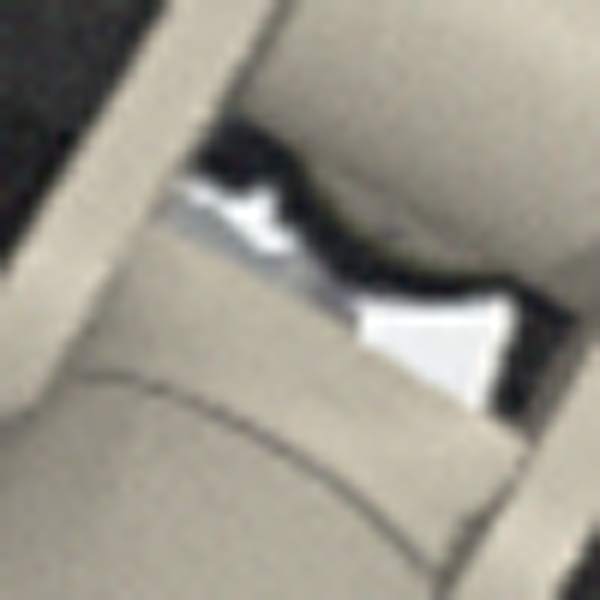

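```bash
cat > band.py <<'E'
from fit import *
from scipy.optimize import minimize
def band(p,roi):
    x0,y0,x1,y1=roi;f=p['frame'][y0:y1,x0:x1].astype(float)
    w=np.clip(f[:,:,0]-f[:,:,2]-40,0,None); yy,xx=np.mgrid[y0:y1,x0:x1]
    return np.array([(w*xx).sum(),(w*yy).sum()])/w.sum(), w.sum(axis=1).round()
E
python3 - <<'E'
from band import *
s0=pickle.load(open('p0.pkl','rb'))[0];s3=pickle.load(open('p3.pkl','rb'))[0]
c,_=band(s0,(221,177,231,191));print('stand',c,proj(s0,[.5425,.1614,.058]))
c,_=band(s3,(270,174,284,192));g=np.array([.506,-.1807,.2423]);print('p3',c,proj(s3,[g-[0,0,.0597]]))
s=get_image('side');c,w_=band(s,(269,188,285,207));o=observe();g=o['position'];print('now',c,proj(s,[g-[0,0,a] for a in(.0597,.0627)]),w_)
E
```

```text
stand [225.86590038 183.53128991] [[225.7060685  183.14134822]]
p3 [276.46       182.82275862] [[276.29115424 182.08015577]]
now [276.59619605 197.3467447 ] [[276.39890859 196.58466292]
 [276.39063748 197.59027371]] [  0.   0.   0.   0.   0.   0.   0. 161. 274. 294. 289. 266.  83.   0.
   0.   0.   0.   0.   0.]
```

The band centroid agrees with kinematics to 1 mm, once the visible-surface offset (same residual as in the stand) is allowed for. It is 59 mm to go, so lowering slowly.

```bash
python3 -m crank '{"slide":[[0,0,0.002],[0,0,0.006],[0,0,0.011],[0,0,0.016],[0,0,0.021],[0,0,0.026],[0,0,0.029],[0,0,0.030]],"roll":[0,0,0,0,0,0,0,0],"grip":[0.015,0.015,0.015,0.015,0.015,0.015,0.015,0.015]}'
python3 - <<'E'
from fit import *
s=get_image('side');save(s,'s8.png',(256,180,296,230),12)
o=observe();g=o['position'];print(g,o['ft_force'],o['wrist_torque'])
E
```

```text
time_s: 14.7
position: [0.5064, -0.1808, 0.1689]
tool_rot: [[-0.916, 0.4, -0.001], [0.4, 0.916, 0.0], [0.001, 0.0, -1.0]]
ft_force: [-0.4, -0.6, -0.8]
grip_width: 0.025
[ 0.50639601 -0.18082654  0.16900382] [-0.7254768   0.0517207  -0.89713915] [-0.00274058  0.02875553 -0.03461835]
```

View pics/s8.png

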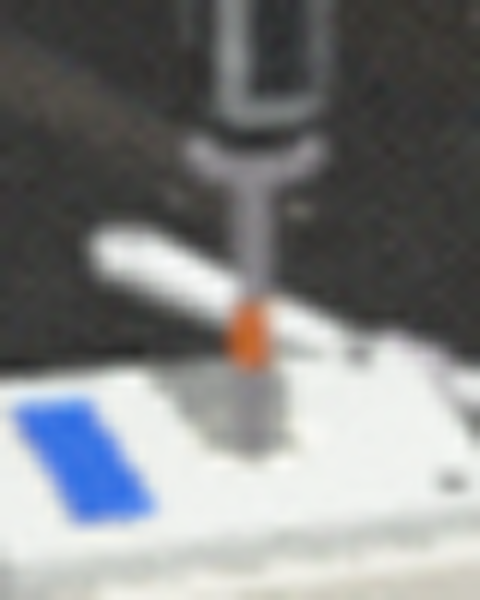

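The rod is in the hole without contact force, centred at (253,~440) in the crop between the rims. Continuing 28.5 mm.

```bash
python3 -m crank '{"slide":[[0,0,0.003],[0,0,0.008],[0,0,0.013],[0,0,0.018],[0,0,0.023],[0,0,0.026],[0,0,0.028],[0,0,0.0285]],"roll":[0,0,0,0,0,0,0,0],"grip":[0.015,0.015,0.015,0.015,0.015,0.015,0.015,0.015]}'
python3 -m crank '{"slide":[[0,0,0],[0,0,0],[0,0,0],[0,0,0],[0,0,0],[0,0,0],[0,0,0],[0,0,0]],"roll":[0,0,0,0,0,0,0,0],"grip":[0.015,0.015,0.015,0.015,0.015,0.015,0.015,0.015]}'
python3 - <<'E'
from fit import *
s=get_image('side')
o=observe();g=o['position'];print(g,o['ft_force'],o['wrist_torque'])
k=12;x0,y0=256,180
f=cv2.resize(s['frame'][180:230,256:296,::-1],None,fx=k,fy=k,interpolation=cv2.INTER_CUBIC)
cv2.imwrite('pics/s9.png',f)
a=np.linspace(0,6.28,40)
def pl(P,c,cl): cv2.polylines(f,[((proj(s,P)-[x0,y0]+.5)*k-.5).astype(np.int32)],cl,c,1)
for r,z in((.012,.080),(.0305/2,.0812)): pl([[.5065+r*np.cos(q),-.1807+r*np.sin(q),z] for q in a],(255,0,255),True)
for z in(.088,.08): pl([[g[0]+.004*np.cos(q),g[1]+.004*np.sin(q),z] for q in a],(0,255,0),True)
cv2.imwrite('pics/s9o.png',f)
E
```

```text
time_s: 15.55
position: [0.5064, -0.1808, 0.1406]
tool_rot: [[-0.916, 0.4, -0.0], [0.4, 0.916, 0.0], [0.0, 0.0, -1.0]]
ft_force: [-0.2, 0.0, -0.0]
grip_width: 0.0251
time_s: 16.35
position: [0.5064, -0.1809, 0.1408]
tool_rot: [[-0.916, 0.4, -0.0], [0.4, 0.916, 0.0], [0.0, -0.0, -1.0]]
ft_force: [-0.6, -0.5, -0.4]
grip_width: 0.0247
[ 0.50645    -0.18084191  0.14081817] [ 0.11166332 -0.27172798 -1.12371181] [ 0.03905564  0.03995252 -0.01068377]
```

View pics/s9.png

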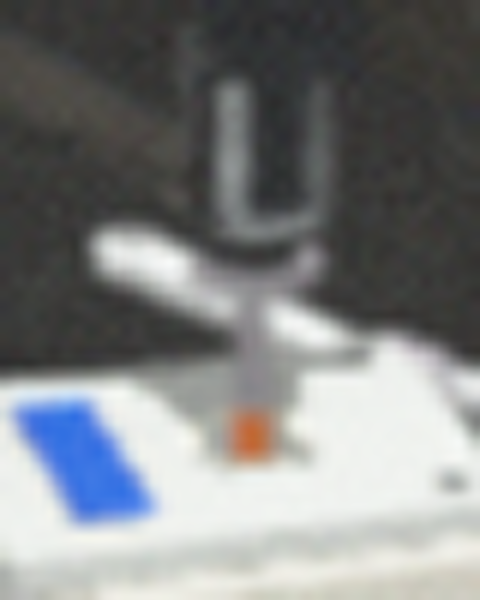

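View pics/s9o.png

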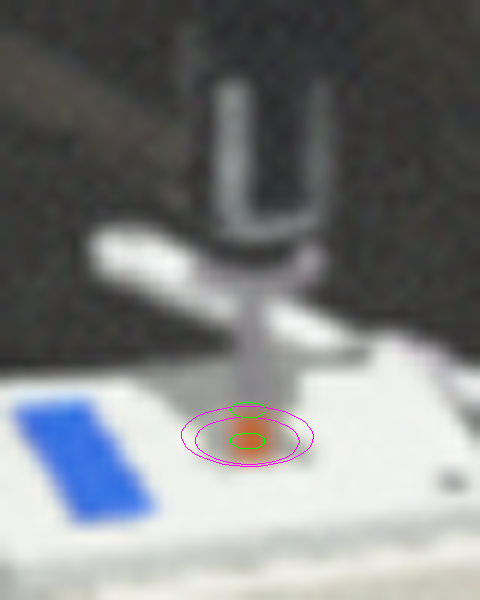

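The band top is at about (277,214) and its lower half vanishes at the near rim. That matches the predicted circles to within about 1 mm. Wrist forces are noise-level and the cover is flush. Handing in.

```bash
python3 -c "
from rig import *
print(close_job())"
```

```text
the job is handed in; nothing more can be done
None
```

I pressed the guide cover shut, moved the probe from its stand into the guide hole, and handed the job in still holding it there. The robot clock read about 16.4 s.

- **Cover:** I pushed straight down on the blue pad with closed fingers, about 16 N. After I let go and moved away, both views showed it flush and staying shut.
- **Probe position:** I gripped the black handle, lifted the probe 115 mm clear of the stand and lowered it through the hole. The tool ended at (0.5064, -0.1808), with the hole measured at (0.5065, -0.1807) from both views. The tool was vertical and the probe was still.
- **Depth and contact:** The orange band is centred on the hole's mouth to within about 1 mm in the side view. Wrist force stayed at noise level, about 1 N, the whole way down, with no sign of contact. I did not touch anything else on the bench.

**What disagreed or could not be checked:**
- The well's lower edge showed about 2 px higher in the side view than a 70 mm block would give. I put that down to a dark plinth and took the hole from the shut cover instead.
- The band sat about 1 mm lower relative to the fingers than planned, and I corrected the final depth for it.
- The arm hid the hole from the top camera at the end. Centring in the direction the side camera cannot judge therefore rests on the earlier top picture and the arm's own position reading.

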